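# Set the sprung sensor leg to its length mark and hold it clamped

## Robot

A 6-joint arm with a two-finger parallel gripper is mounted at the origin on a cart in front of the work surface, level with it; the furniture and walls round the work are solid. World frame = base frame: x ahead of the robot, y to its left, z up, the work surface at z = 0. Lengths are in m, angles in rad, forces in N, time in s.
With the tool pointing down it reaches from about 0.35 to 0.725 m from the base axis. Payload 6 kg.
Tool frame: the origin (TCP) lies midway between the tips of the shut fingers; the grasp point (between the pads) lies 19 mm behind it; z points along the fingers, y is the line along which they close (so a half turn about z gives the same grasp; the last joint's range is limited). The gripper opens to 85 mm and grips with 20 to 120 N. Pads are 22 mm wide; open, the fingers measure 114 mm over their backs; the gripper's body (76 mm by 85 mm) begins 54 mm behind the grasp point. The pads swing forward as they close: fully open they stand 13 mm farther back than shut.
Start: joints at [1.502, 0.04, 0.085, 0, -1.615, -0.334], TCP at [0.235, 0.552, 0.231] pointing down, gripper open.
Joint ranges: [-2.56, 2.56], [-1.29, 2.01], [-1.08, 1.49], [-3.29, 1.98], [-2.81, -0.18], [-2.99, 2.99]. Speed limits (rad/s): [2.57, 2.57, 3.01, 3.14, 3.14, 3.14].

## Interface

Orientations are given as a unit quaternion [w, x, y, z].
In Python, from cell import sense, capture, finish_job, silhouettes, tip_of gives the robot as it stands.
- The arm moves only by the tool step_hand, called after "Emit:" by a JSON object that holds its "op" and its "data". Schema: {"type":"object","properties":{"offsets":{"type":"object","properties":{"deltas":{"type":"array","items":{"type":"array","items":{"type":"number"},"minItems":5,"maxItems":5},"minItems":1,"maxItems":5}},"additionalProperties":false,"required":["deltas"]},"force":{"type":"number"},"only":{"type":"string"},"quiet":{"type":"boolean"},"lines":{"type":"string"}},"required":["offsets"],"additionalProperties":false}. offsets is an object whose key "deltas" holds a list of rows, 1 to 5 of them, each of 5 numbers: dx, dy, dz in shares of 0.2 m (1.0 is 0.2 m), then a turn about the tool's z in normalised numbers (1 is 2 pi rad), then the finger opening in m; each row is the pose to reach, as a shift and turn from the pose commanded when the call began, along the tool's axes at that moment; what a row does not reach only later rows make up. A row lasts 1/12 s, in which the tool goes at most 0.0417 m and 0.125 rad, less where a joint would pass 70% of its speed; a pose out of reach is approached as far as the arm can. The fingers move at their own pace and stop on an object; force is the grip in N (left out, the last holds). Time passes only in rows, so rows that do not move let the fingers close. The tool returns the time, the measured TCP pose, the force, the opening and the grip force at its end. only (a regular expression) keeps the lines of the reply that match it, lines (a string "A,B") keeps lines A to B, and quiet returns only ok. No shift or turn number may pass 1 either way. Input that does not fit is refused with a message, and nothing moves.
- sense(): the state, without advancing time (a new reading comes with each control period).
- capture(name): name is "scene" or "top" or "wrist"; returns a dict with "image" (384x512x3 uint8, red, green, blue), "depth" (384x512 float32, m along the optical axis (not along the pixel's ray), 0 where there is no reading), "fx", "fy", "cx", "cy" (pixels), "R" (3x3) and "t" (3): a world point X has camera coordinates R X + t; the wrist camera has in their place "tool_from_camera" (4x4, takes a point from camera to tool coordinates, whose origin is the TCP and whose axes are the flange's). Camera axes: x right, y down, z forward; pixel columns grow to the right and rows downward; lengths in m; the calibration is good to about 2 mm. The wrist camera is an equidistant fisheye: a pixel r from the principal point sees the ray r / f radians off the axis. A picture is of the moment at which its call begins: read the wrist's pose just before it.
- finish_job(): hands the job in; it is judged then, once.
Trained networks look in a picture, given as the dict that the camera call returned (one of the last four; its "shot" number tells which), for a name from the list of things; names that differ only in an ending like _2 or _b are one class to them, and where a whole thing is asked for, a point or a joint stands for the part that bears it (a point fixed in the world has none). Each returns a list of dicts, best first, with "p" (0 to 1); they miss things now and then, are a little off and sometimes report something else, mostly with a low value. They report only what shows in the picture. A call takes as long as a camera call.
- silhouettes(picture, name): "pixels" (384x512 bool, what is visible of it) and "bbox" ([left, top, right, bottom] in pixels, round what is visible of it).
- tip_of(picture, name): "xy" ([column, row] in pixels: a listed point, or the origin of a listed thing).
The state is a dict: "clock": time; "joint_positions": joint angles; "joint_velocities": joint speeds; "effort": joint torques, N m; "tcp_pos": TCP position; "tcp_rot": TCP orientation; "force": force on the tool from outside, world axes, zero at the start; "torque": the same for the moment, N m; "finger_gap": finger opening in m; "grasp_force": force on a finger pad.
Only numpy, scipy, OpenCV 4.12 (cv2) and the standard library are available. Lean on these libraries where they do the work, as an engineer would, in place of code of your own. Each camera call takes 0.05 s, during which the arm holds its last target. There are 200 camera calls.

## Task

Push the sprung leg gently into its tube until you feel it bottom on the springy buffer inside, then let it come back out until the yellow pointer on its head stands at the red length mark. Keeping the leg there, slide the orange cam lever fully closed by squeezing it towards the black grip post, and finish while still squeezing the two, so that the leg stays at the mark and is not let go. Close the lever only at the mark, and leave the probe, the grease pot and the wheel standing nearby alone.

Things in the scene. Friction and masses are not known exactly. Their poses are not given: they have to be found in the camera images.
- holder: Fixed holder: aluminium plate 190 x 76 mm, 8 mm thick, carrying a dark steel tube (27 mm thick, axis 30 mm up) on grey saddles up to 49 mm high, and a flat scale bar beside the leg's path. Origin on the work surface under the tube; x = the way the leg comes out, z up. The plate spans x = -110 to 80 mm; the scale bar y = -54 to -72, x = 15 to 230 mm, 6 mm high.
- mark: Red length mark on the scale bar, 12 x 24 mm and 21 mm high over the work surface, with an upright red fin 3 mm thick whose middle is the mark. Origin at the middle of its underside; axes as the holder's. It is fixed. The pointer must come to the mark's x.
- leg (a joint): How far the leg is pushed into the tube, m: 0 = fully out (its start), 0.1 at most, but a springy buffer hidden in the tube is met somewhere between 0.055 and 0.09; it gives 1 mm per 1.2 N beyond that, at most 8 mm. A spring with friction resists by 3 to 7 N and always pushes the leg back out, also with the cam lever closed: let go, it comes out to 0.
- head: Grey head on the leg's outer end. Origin and axes coincide with the holder's when the leg is fully out (so not on the head itself). On it stands an aluminium shoulder plate 120 mm wide (y), top 73 mm above the surface: push the leg in by pressing the sides of the open fingers on its +x face while they straddle post and lever. The head's top round post and lever is 40 mm up.
- shoulder (a point): Middle of the shoulder plate's +x face, 60 mm above the surface. Post and lever stand just in front of it, from 1 to 31 mm in +x.
- pointer (a point): Tip of the yellow pointer on the head's -y side, 19 mm above the surface; the head reaches from 24 mm behind it to 22 mm ahead of it in x.
- grip_post: Black upright grip post fixed on the head, 30 mm (x) by 10 mm (y), top 86 mm above the surface. Origin as the head's.
- post_face (a point): Middle of the grip post's outer (+y) face, 65 mm above the surface, where one finger pad presses.
- cam_lever (a joint): Travel of the sliding cam lever towards the grip post, m: 0 open, 0.012 fully closed; starts within 2 mm of open. It slides along the head's +y, needs about 5 N and stays where it is left.
- tab: Orange upright tab of the cam lever, 30 mm (x) by 10 mm (y), top 86 mm above the surface, moves with the lever. Over the outer faces, tab and post measure 58 mm open and 46 mm closed.
- tab_face (a point): Middle of the tab's outer (-y) face, 65 mm above the surface, where the other finger pad presses.
- probe: Bystander: small white probe holder on four wheels, 48 x 57 x 49 mm, origin under its centre. Leave it.
- grease: Bystander: white grease pot with a red lid, 54 mm across, 36 mm high, origin under its centre. Leave it.
- wheel: Bystander: black wheel lying flat, 38 mm across, 14 mm high, origin under its centre. Leave it.

How it is judged:
On the way, in this order (a step that is already met when the one before it is completed fails the run):
1. the leg has come against the hidden buffer with more than 2 N, cam lever open (contact force between holder and head above 2 N and value of joint cam_lever below 0.006 m), for 0.02 s.
2. the pointer is at the red mark within 4 mm, cam lever still open (x of pointer in the frame of mark between -0.004 and 0.004 m and value of joint cam_lever below 0.006 m), for 0.2 s.
At the end, for the whole second after the job is handed in: The pointer is within 4 mm of the red mark along the scale, the cam lever is closed (at least 10.5 of its 12 mm), and the fingers still press both the orange tab and the black grip post with more than 4 N each (x of pointer in the frame of mark between -0.004 and 0.004 m and value of joint cam_lever above 0.0105 m and contact force between the fingers and tab above 4 N and contact force between the fingers and grip_post above 4 N); the arm keeps its last pose, push and grip.
It fails at once if the cam lever closed past half with the pointer more than 6 mm from the mark (value of joint cam_lever above 0.007 m and (x of pointer in the frame of mark above 0.006 m or x of pointer in the frame of mark below -0.006 m)).
It fails at once if the leg rammed on its buffer with more than 40 N (contact force between holder and head above 40 N).
It fails at once if a bystander shifted by more than 20 mm (distance of any of probe, grease, wheel from where it was at the start of the episode above 0.02 m).
It also fails if it takes over 35 s, if anything falls off the work surface, if the arm or the gripper's body presses on something with over 40 N, if the wrist force passes 120 N, or if a joint passes its speed limit or range.

## Working session

There is one attempt and no reset: what is moved stays moved. The work goes in short steps, Python scripts to look and compute and a tool call to move; the robot and the scene stay as the last step left them, time stands still between calls to the robot, and variables do not carry over. Pictures are saved under pics/ and viewed, at most 10 in all, crops included, and the job is handed in when it is done.

```bash
mkdir -p pics
```

Create h.py:
```python
import numpy as np, cv2
from cell import sense, capture, finish_job, silhouettes, tip_of
def ray(c,xy,z):
    "world point on pixel ray at height z"
    d=np.array([(xy[0]-c['cx'])/c['fx'],(xy[1]-c['cy'])/c['fy'],1.]); o=-c['R'].T@c['t']; d=c['R'].T@d
    return o+d*(z-o[2])/d[2]
def save(c,n): cv2.imwrite('pics/'+n,c['image'][:,:,::-1])
```

Run:
```python
from h import *
H=dict(holder=0,mark=0,head=0,shoulder=.06,pointer=.019,post_face=.065,tab_face=.065,probe=0,grease=0,wheel=0)
ims=[]
for n in('top','scene'):
    c=capture(n); ims.append(c['image'])
    print(n,'cam',(-c['R'].T@c['t']).round(3))
    for k,z in H.items():
        r=tip_of(c,k)[:1]
        for q in r: print(k,round(q['p'],2),np.round(q['xy'],1),ray(c,q['xy'],z).round(4))
im=np.vstack(ims); cv2.imwrite('pics/a.png',cv2.resize(np.hstack(ims),(800,300),interpolation=cv2.INTER_AREA)[:,:,::-1])
save(c,'s.png'); s=sense(); print(s)
```

```text
top cam [0.346 0.228 1.114]
holder 0.81 [224.4 194.4] [0.4577 0.3145 0.    ]
mark 0.52 [349.5 219.9] [0.3918 0.0248 0.    ]
head 0.28 [194.8 225.6] [0.3863 0.3844 0.    ]
shoulder 0.62 [193.  225.1] [0.3853 0.3799 0.06  ]
pointer 0.85 [313.4 220.7] [0.391  0.1105 0.019 ]
post_face 0.55 [316.  184.7] [0.4682 0.107  0.065 ]
tab_face 0.56 [315.5 211. ] [0.4102 0.1101 0.065 ]
probe 0.74 [216.9 155.8] [0.5498 0.331  0.    ]
grease 0.97 [347.2 216.8] [0.3991 0.0298 0.    ]
wheel 0.75 [196.1 226.4] [0.3844 0.3814 0.    ]
scene cam [ 0.094 -0.472  0.54 ]
holder 0.79 [221.9 204.3] [0.4606 0.3103 0.    ]
shoulder 0.97 [260.1 221.5] [0.4527 0.1298 0.06  ]
pointer 0.86 [237.  257.6] [0.3871 0.1047 0.019 ]
post_face 0.59 [269.6 218.1] [0.4699 0.1235 0.065 ]
tab_face 0.7 [248.  232.2] [0.4128 0.1063 0.065 ]
probe 0.82 [249.9 188.3] [0.55   0.3378 0.    ]
grease 0.72 [261.3 288.5] [0.3926 0.0295 0.    ]
wheel 0.55 [182.7 198.6] [0.3954 0.3819 0.    ]
{'clock': 1.1, 'joint_positions': array([ 1.50171023e+00,  4.01945625e-02,  8.47993583e-02, -1.67870154e-05,
       -1.61553838e+00, -3.33720800e-01]), 'joint_velocities': array([ 0.00160393,  0.0005277 , -0.00083856,  0.00039394,  0.00022603,
       -0.00068404]), 'effort': array([ 3.20930712e-04, -3.67944074e+01,  3.47435939e+01,  6.93316743e+00,
       -1.05527146e-03, -4.66723833e-07]), 'tcp_pos': array([0.23515739, 0.55195709, 0.23126064]), 'tcp_rot': array([ 6.91374707e-05,  9.79786863e-01, -2.00044241e-01,  7.42775550e-07]), 'force': array([-0.04196743, -0.16801157, -0.12407706]), 'torque': array([-0.03680588,  0.00293997,  0.0142835 ]), 'grasp_force': 0.0, 'finger_gap': 0.08567193116074455}
```

View pics/a.png

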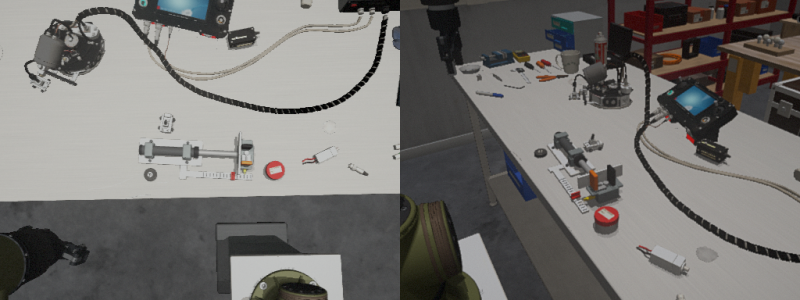

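Run:
```python
from h import *
t=capture('top');s=capture('scene')
a=cv2.resize(t['image'][165:240,165:365],(800,300),interpolation=cv2.INTER_CUBIC)
b=cv2.resize(s['image'][160:310,160:360],(400,300),interpolation=cv2.INTER_CUBIC)
b=np.hstack([b,np.zeros_like(b)]);cv2.imwrite('pics/b.png',np.vstack([a,b])[:,:,::-1])
for c in(t,s):
    hsv=cv2.cvtColor(c['image'],cv2.COLOR_RGB2HSV).astype(int)
    red=((hsv[...,0]<5)|(hsv[...,0]>174))&(hsv[...,1]>150)&(hsv[...,2]>90)
    red[:150]=0;red[310:]=0
    n,l,st,ce=cv2.connectedComponentsWithStats(red.astype(np.uint8))
    for i in range(1,n):
        if st[i,4]>5: print(st[i],ce[i].round(1),ray(c,ce[i],.02).round(4))
    for k in('holder','mark','head','grip_post','tab','grease','wheel','probe'):
        for q in silhouettes(c,k)[:1]:
            m=q['pixels'].astype(np.uint8); r=cv2.minAreaRect(cv2.findNonZero(m)); print(k,round(q['p'],2),q['bbox'],np.round(r[0],1),np.round(r[1],1),round(r[2],2))
```

```text
[390 203  11   2  11] [395.  203.2] [ 0.4268 -0.0769  0.02  ]
[341 206  23  23 262] [351.5 217.2] [0.397  0.0235 0.02  ]
[297 220   4  10  23] [298.1 223.6] [0.3852 0.1456 0.02  ]
holder 0.96 [177.1, 178.7, 324.2, 229.2] [250.  204.2] [146.3  49.6] 3.18
grip_post 0.41 [306.2, 184.4, 322.2, 190.6] [316. 187.] [ 6. 14.] 90.0
wheel 0.77 [185.7, 218.0, 199.1, 233.9] [192.5 223. ] [15.7 16.1] 63.43
probe 0.57 [203.9, 142.3, 224.7, 171.3] [212.9 156.6] [19.4 23.8] 8.13
[367 171  10  13  58] [371.2 176.9] [0.8022 0.1968 0.02  ]
[219 245  11   4  14] [224.1 246.8] [0.3815 0.1448 0.02  ]
[219 249  11   6  35] [223.9 251.4] [0.3748 0.1326 0.02  ]
[249 265  31  21 327] [264.  275.3] [0.4027 0.0364 0.02  ]
holder 0.56 [190.6, 169.1, 250.1, 272.7] [222.6 218.1] [105.   51.1] 52.28
mark 0.53 [215.9, 243.4, 233.2, 257.1] [224.6 250.4] [ 8.2 13.4] 68.2
head 0.79 [226.2, 209.6, 289.1, 257.8] [259.1 236.1] [43.8 61.9] 73.74
grip_post 0.79 [263.1, 208.8, 278.8, 238.3] [270.  224.5] [27. 12.] 90.0
tab 0.66 [240.4, 218.4, 260.1, 242.9] [247.9 230.3] [26.5 12.7] 65.56
grease 0.6 [250.7, 262.3, 279.0, 302.5] [264.5 281.5] [35. 29.] 90.0
wheel 0.54 [176.6, 190.4, 186.3, 202.3] [180.5 195.5] [ 9. 13.] 90.0
probe 0.56 [237.2, 171.9, 258.9, 192.4] [247.5 185. ] [20.5 20.5] 45.0
```

View pics/b.png

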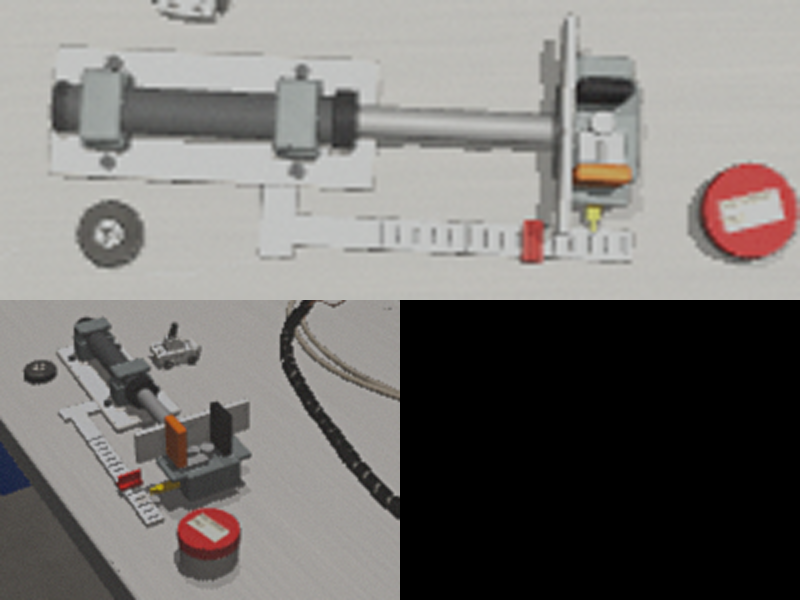

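Add to h.py:
```python
from scipy.spatial.transform import Rotation as Ro
A=np.radians(2.9); HX=np.array([-np.sin(A),-np.cos(A),0]); HY=np.array([np.cos(A),-np.sin(A),0])
def go(p):
    "shift (tool axes) and turn so that tool y lies along -HY, tool down"
    s=sense(); R=Ro.from_quat(np.roll(s['tcp_rot'],-1)).as_matrix()
    d=R.T@(np.array(p)-s['tcp_pos']); y=R.T@(-HY)
    print('t',round(s['clock'],2),'pos',s['tcp_pos'].round(4),'shift',d.round(4),'turn',np.arctan2(-y[0],y[1]).round(4),'HX,HY in tool',(R.T@HX).round(3),(R.T@HY).round(3),'F',s['force'].round(1))
```

Run:
```python
from h import *
go([.440,.1045,.20])
c=capture('top')
for n,xy,z in(('post top',(316.5,188),.086),('tab top',(315.8,208.4),.086),('sh',(308.5,197),.073)): print(n,ray(c,xy,z).round(4))
```

```text
t 2.0 pos [0.2352 0.552  0.2313] shift [0.3639 0.3314 0.0313] turn 1.2186 HX,HY in tool [0.345 0.939 0.   ] [ 0.939 -0.345 -0.   ] F [-0.8  0.3  0.4]
post top [0.4585 0.1086 0.086 ]
tab top [0.4145 0.1116 0.086 ]
sh [0.4406 0.1252 0.073 ]
```

The rows are not in the units I measure in: shifts go in shares of 0.2 m and turns go in shares of 2 pi rad. I convert before sending: 0.144 m is 0.72, 0.13 m is 0.65, 0.47 rad is 0.0748.

Emit:
{"op": "step_hand", "data": {"offsets": {"deltas":[[0.14,0.13,0,0.0175,0.085],[0.285,0.26,0.015,0.0366,0.085],[0.43,0.39,0.03,0.0557,0.085],[0.575,0.52,0.05,0.0748,0.085],[0.72,0.65,0.065,0.0939,0.085]]}, "force": 20}}

```text
clock: 2.47
tcp_pos: [0.317, 0.3743, 0.2181]
tcp_rot: [-0.0, 0.878, -0.479, -0.0]
force: [0.9, -0.5, 0.6]
finger_gap: 0.0851
grasp_force: 0.0
```

```bash
python3 -c "
from h import *
go([.439,.1045,.20])"
```

```text
t 2.47 pos [0.317  0.3743 0.2181] shift [0.2928 0.0437 0.018 ] turn 0.6233 HX,HY in tool [ 0.812  0.584 -0.   ] [ 0.584 -0.812  0.   ] F [ 0.9 -0.5  0.6]
```

To row units: 0.2 m is 1, 0.16 m is 0.8, 0.59 rad is 0.0939.

Emit:
{"op": "step_hand", "data": {"offsets": {"deltas":[[0.2,0.03,0.015,0.0191,0.085],[0.4,0.06,0.03,0.0382,0.085],[0.6,0.09,0.045,0.0573,0.085],[0.8,0.12,0.06,0.0764,0.085],[1,0.15,0.075,0.0939,0.085]]}}}

```text
clock: 2.88
tcp_pos: [0.4011, 0.1902, 0.2036]
tcp_rot: [0.001, -0.701, 0.713, 0.0]
force: [0.7, 0.8, 0.1]
finger_gap: 0.085
grasp_force: 0.0
```

```bash
python3 -c "
from h import *
go([.439,.1045,.15])"
```

```text
t 2.88 pos [0.4011 0.1902 0.2036] shift [ 0.0851 -0.0393  0.0536] turn 0.0333 HX,HY in tool [ 0.999  0.033 -0.001] [ 0.033 -0.999  0.001] F [0.7 0.8 0.1]
```

To row units: 0.085 m is 0.425, 0.06 m is 0.3, 0.033 rad is 0.0053.

Emit:
{"op": "step_hand", "data": {"offsets": {"deltas":[[0.15,-0.065,0,0.0016,0.085],[0.3,-0.13,0,0.0032,0.085],[0.425,-0.19,0.1,0.0053,0.085],[0.425,-0.195,0.265,0.0053,0.085],[0.425,-0.195,0.265,0.0053,0.085]]}}}

```text
clock: 3.3
tcp_pos: [0.4365, 0.1045, 0.1442]
tcp_rot: [-0.004, -0.69, 0.724, 0.002]
force: [-0.3, -0.4, -2.0]
finger_gap: 0.0848
grasp_force: 0.0
```

Run:
```python
from h import *
go([.439,.1045,.15])
s=sense(); c=capture('wrist'); save(c,'w.png')
print(c['tool_from_camera'].round(4), c['fx'],c['cx'],c['cy'])
t=capture('scene')
b=cv2.resize(t['image'][160:310,160:360],(532,400),interpolation=cv2.INTER_CUBIC)
w=cv2.resize(c['image'],(533,400))
cv2.imwrite('pics/c.png',cv2.resize(np.hstack([w,b]),(800,300))[:,:,::-1])
```

```text
t 3.3 pos [0.4365 0.1045 0.1442] shift [-0.0001 -0.0024 -0.0058] turn 0.0022 HX,HY in tool [1.    0.002 0.003] [ 0.002 -1.    -0.008] F [-0.3 -0.4 -2. ]
[[-8.000e-04 -9.597e-01 -2.809e-01  7.030e-02]
 [ 1.000e+00 -8.000e-04 -0.000e+00 -1.000e-04]
 [-2.000e-04 -2.809e-01  9.597e-01 -1.428e-01]
 [ 0.000e+00  0.000e+00  0.000e+00  1.000e+00]] 297.3186396354542 252.51483790820186 186.8948754081467
```

View pics/c.png

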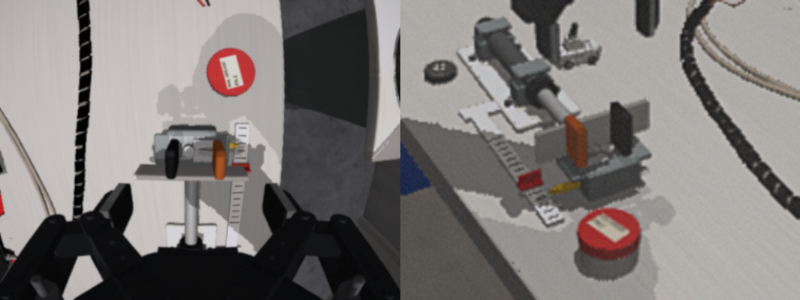

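Add to h.py:
```python
def wray(s,c,xy,z):
    "wrist pixel to world at height z"
    u=np.array([xy[0]-c['cx'],xy[1]-c['cy']]); r=np.hypot(*u); th=r/c['fx']
    d=np.array([*(u/r*np.sin(th)),np.cos(th)]); T=c['tool_from_camera']; R=Ro.from_quat(np.roll(s['tcp_rot'],-1)).as_matrix()
    o=R@T[:3,3]+s['tcp_pos']; d=R@T[:3,:3]@d
    return o+d*(z-o[2])/d[2]
def red(c,lo,hi,smin=150):
    h=cv2.cvtColor(c['image'],cv2.COLOR_RGB2HSV).astype(int); return (((h[...,0]>=lo)&(h[...,0]<=hi))|((lo==0)&(h[...,0]>174)))&(h[...,1]>smin)&(h[...,2]>80)
def report(names):
    s=sense(); c=capture('wrist'); P={}
    for k,z in names.items():
        for q in tip_of(c,k)[:1]:
            p=wray(s,c,q['xy'],z); P[k]=p; print(k,round(q['p'],2),np.round(q['xy'],1),p.round(4),'along/across from tcp',np.round([(p-s['tcp_pos'])@HX,(p-s['tcp_pos'])@HY],4))
    return c,P
ALL=dict(mark=0,shoulder=.06,pointer=.019,post_face=.065,tab_face=.065)
```

Run:
```python
from h import *
s=sense();c,P=report(ALL)
for n,m,z in(('red',red(c,0,5),.02),('orange',red(c,8,18),.07),('yel',red(c,22,35),.019)):
    k,l,st,ce=cv2.connectedComponentsWithStats(m.astype(np.uint8))
    for i in range(1,k):
        if st[i,4]>12: p=wray(s,c,ce[i],z); print(n,st[i],ce[i].round(1),p.round(4),round((p-s['tcp_pos'])@HX,4))
cv2.imwrite('pics/d.png',cv2.resize(c['image'][140:260,170:340],(800,565),interpolation=cv2.INTER_CUBIC)[:,:,::-1])
```

```text
mark 0.42 [309.1 209. ] [0.38   0.1485 0.    ] along/across from tcp [-0.0394 -0.0605]
shoulder 0.85 [245.5 215.6] [0.4454 0.1287 0.06  ] along/across from tcp [-0.0229  0.0059]
pointer 0.77 [305.2 182.1] [0.3878 0.1132 0.019 ] along/across from tcp [-0.0046 -0.0509]
post_face 0.88 [217.1 196.6] [0.4674 0.1092 0.065 ] along/across from tcp [-0.0046  0.0287]
tab_face 0.91 [283.4 199.8] [0.4137 0.1144 0.065 ] along/across from tcp [-0.0071 -0.0251]
red [257   0   7   7  15] [260.   3.] [ 0.424  -0.0588  0.02  ] 0.1654
red [ 268   61   59   59 1790] [296.8  90.4] [0.3944 0.0259 0.02  ] 0.0823
red [299 206  21   6  67] [311.6 207.6] [0.3813 0.1395 0.02  ] -0.0305
red [316 213   6   4  14] [318.6 214.5] [0.3739 0.1473 0.02  ] -0.0379
red [  0 243   9  29 177] [  3. 258.] [0.8028 0.2052 0.02  ] -0.1174
red [ 18 328   5   5  17] [ 19.5 329.8] [0.8466 0.3498 0.02  ] -0.2641
orange [277 187  14  37 449] [283.4 205.2] [0.4143 0.1173 0.07  ] -0.01
yel [296 179  11   8  48] [299.3 182.3] [0.3936 0.1132 0.019 ] -0.0048
```

View pics/d.png

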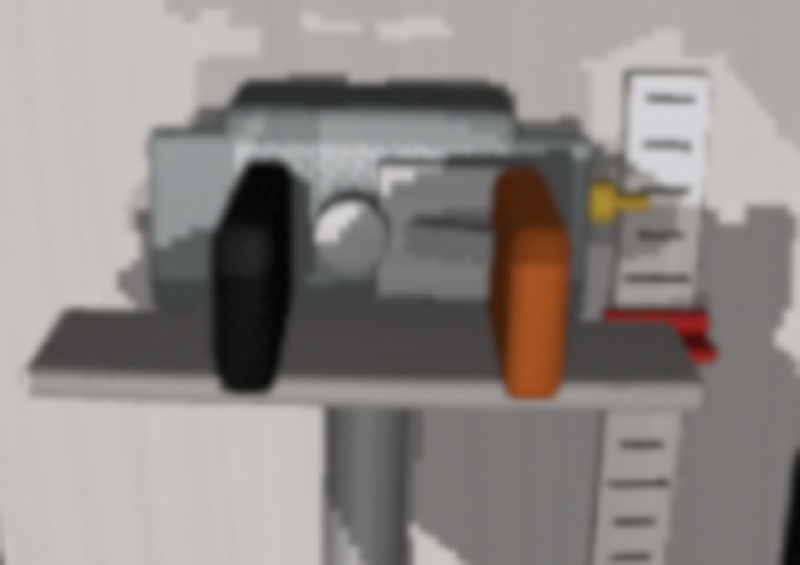

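To row units: 0.09 m is 0.45, 0.08 m is 0.4.

Emit:
{"op": "step_hand", "data": {"offsets": {"deltas":[[0,0,0.15,0,0.085],[0,0,0.3,0,0.085],[0,0,0.4,0,0.085],[0,0,0.45,0,0.085],[0,0,0.45,0,0.085]]}}}

```text
clock: 4.12
tcp_pos: [0.4378, 0.1062, 0.0586]
tcp_rot: [-0.002, -0.691, 0.723, 0.0]
force: [-0.2, 0.9, 0.1]
finger_gap: 0.0848
grasp_force: 0.0
```

Run:
```python
from h import *
go([.439,.1045,.048]); c,P=report(ALL); go([.439,.1045,.048])
```

```text
t 4.12 pos [0.4378 0.1062 0.0586] shift [ 0.0017 -0.0013  0.0106] turn 0.0061 HX,HY in tool [1.    0.006 0.002] [ 0.006 -1.    -0.003] F [-0.2  0.9  0.1]
mark 0.64 [328.2 250.1] [0.3803 0.149  0.    ] along/across from tcp [-0.0398 -0.0595]
shoulder 0.85 [241.9 275. ] [0.4449 0.1284 0.06  ] along/across from tcp [-0.0225  0.006 ]
pointer 0.85 [329.2 221. ] [0.386  0.1158 0.019 ] along/across from tcp [-0.0069 -0.0522]
post_face 0.69 [199.  253.6] [0.4664 0.1111 0.065 ] along/across from tcp [-0.0063  0.0283]
tab_face 0.56 [304.2 256.1] [0.411  0.1152 0.065 ] along/across from tcp [-0.0076 -0.0272]
t 4.42 pos [0.4396 0.107  0.0619] shift [0.0026 0.0005 0.0139] turn 0.0058 HX,HY in tool [ 1.     0.006 -0.001] [ 0.006 -1.     0.002] F [-0.6  0.8  0. ]
```

To row units: -0.016 m is -0.08, -0.012 m is -0.06.

Emit:
{"op": "step_hand", "data": {"offsets": {"deltas":[[0,0,0.04,0,0.085],[0,0,0.08,0,0.085],[-0.03,0,0.08,0,0.085],[-0.06,0,0.08,0,0.085],[-0.08,0,0.08,0,0.085]]}}}

```text
clock: 4.83
tcp_pos: [0.4387, 0.122, 0.0432]
tcp_rot: [-0.002, -0.691, 0.723, -0.0]
force: [0.3, -3.3, -4.0]
finger_gap: 0.0853
grasp_force: 2.4
```

Run:
```python
from h import *
go([.439,.1045,.046]);
```

```text
t 4.83 pos [0.4387 0.122  0.0432] shift [ 0.0175 -0.0011 -0.0027] turn 0.0049 HX,HY in tool [1.    0.005 0.003] [ 0.005 -1.    -0.003] F [ 0.3 -3.3 -4. ]
```

To row units: -0.036 m is -0.18, -0.033 m is -0.165.

Emit:
{"op": "step_hand", "data": {"offsets": {"deltas":[[-0.04,0,0,0,0.085],[-0.085,0,0,0,0.085],[-0.13,0,0,0,0.085],[-0.165,0,0,0,0.085],[-0.18,0,0,0,0.085]]}}}

```text
clock: 5.25
tcp_pos: [0.4407, 0.1584, 0.0436]
tcp_rot: [-0.001, -0.691, 0.723, -0.0]
force: [1.6, -4.1, -3.2]
finger_gap: 0.0848
grasp_force: 2.7
```

Run:
```python
from h import *
go([.439,.1045,.046]); c,P=report(ALL); go([.439,.1045,.046]); print((P['pointer']-P['mark'])@HX if 'mark' in P else '')
```

```text
t 5.25 pos [0.4407 0.1584 0.0436] shift [ 0.0539 -0.0007 -0.0022] turn 0.0056 HX,HY in tool [1.    0.006 0.002] [ 0.006 -1.    -0.001] F [ 1.6 -4.1 -3.2]
mark 0.79 [340.4 191.4] [0.3809 0.1485 0.    ] along/across from tcp [ 0.0129 -0.0593]
shoulder 0.59 [241.3 275.4] [0.4472 0.1711 0.06  ] along/across from tcp [-0.013   0.0058]
pointer 0.87 [335.8 211.2] [0.3891 0.1551 0.019 ] along/across from tcp [ 0.0059 -0.0514]
post_face 0.68 [189.5 252. ] [0.4704 0.1542 0.065 ] along/across from tcp [0.0027 0.0298]
tab_face 0.96 [310.4 253.9] [0.4136 0.1578 0.065 ] along/across from tcp [ 0.002 -0.027]
t 5.55 pos [0.4409 0.1583 0.0442] shift [ 0.0538 -0.0005 -0.0018] turn 0.0055 HX,HY in tool [1.    0.006 0.   ] [ 0.006 -1.    -0.001] F [-1.6 -3.5 -2.8]
-0.007027792766512523
```

To row units: -0.017 m is -0.085, -0.015 m is -0.075.

Emit:
{"op": "step_hand", "data": {"offsets": {"deltas":[[-0.025,0,0,0,0.085],[-0.05,0,0,0,0.085],[-0.065,0,0,0,0.085],[-0.075,0,0,0,0.085],[-0.085,0,0,0,0.085]]}}}

```text
clock: 5.97
tcp_pos: [0.4419, 0.175, 0.0443]
tcp_rot: [-0.0, -0.691, 0.723, -0.0]
force: [0.0, -5.5, -2.7]
finger_gap: 0.0854
grasp_force: 2.8
```

Emit:
{"op": "step_hand", "data": {"offsets": {"deltas":[[-0.005,0,0,0,0.085],[-0.01,0,0,0,0.085],[-0.015,0,0,0,0.085],[-0.02,0,0,0,0.085],[-0.025,0,0,0,0.085]]}, "only": "pos|force"}}

```text
tcp_pos: [0.4423, 0.1799, 0.0442]
force: [1.4, -6.0, -3.7]
grasp_force: 2.8
```

Emit:
{"op": "step_hand", "data": {"offsets": {"deltas":[[-0.005,0,0,0,0.085],[-0.01,0,0,0,0.085],[-0.015,0,0,0,0.085],[-0.02,0,0,0,0.085],[-0.02,0,0,0,0.085]]}, "only": "pos|force"}}

```text
tcp_pos: [0.4425, 0.184, 0.0443]
force: [1.6, -5.9, -2.6]
grasp_force: 2.6
```

To row units: -0.004 m is -0.02, -0.003 m is -0.015.

Emit:
{"op": "step_hand", "data": {"offsets": {"deltas":[[-0.005,0,0,0,0.085],[-0.01,0,0,0,0.085],[-0.015,0,0,0,0.085],[-0.02,0,0,0,0.085],[-0.02,0,0,0,0.085]]}, "only": "pos|force"}}

```text
tcp_pos: [0.4427, 0.1879, 0.0443]
force: [1.9, -5.3, -3.6]
grasp_force: 2.6
```

To row units: -0.004 m is -0.02, -0.003 m is -0.015.

Emit:
{"op": "step_hand", "data": {"offsets": {"deltas":[[-0.005,0,0,0,0.085],[-0.01,0,0,0,0.085],[-0.015,0,0,0,0.085],[-0.02,0,0,0,0.085],[-0.02,0,0,0,0.085]]}, "only": "pos|force"}}

```text
tcp_pos: [0.4429, 0.1919, 0.0443]
force: [2.3, -5.3, -2.7]
grasp_force: 2.6
```

To row units: -0.004 m is -0.02, -0.003 m is -0.015.

Emit:
{"op": "step_hand", "data": {"offsets": {"deltas":[[-0.005,0,0,0,0.085],[-0.01,0,0,0,0.085],[-0.015,0,0,0,0.085],[-0.02,0,0,0,0.085],[-0.02,0,0,0,0.085]]}, "only": "pos|force"}}

```text
tcp_pos: [0.4431, 0.1959, 0.0443]
force: [2.5, -5.3, -3.7]
grasp_force: 2.7
```

To row units: -0.004 m is -0.02, -0.003 m is -0.015.

Emit:
{"op": "step_hand", "data": {"offsets": {"deltas":[[-0.005,0,0,0,0.085],[-0.01,0,0,0,0.085],[-0.015,0,0,0,0.085],[-0.02,0,0,0,0.085],[-0.02,0,0,0,0.085]]}, "only": "pos|force"}}

```text
tcp_pos: [0.4434, 0.1991, 0.0444]
force: [1.7, -8.4, -1.9]
grasp_force: 4.1
```

To row units: -0.003 m is -0.015, -0.002 m is -0.01.

Emit:
{"op": "step_hand", "data": {"offsets": {"deltas":[[-0.005,0,0,0,0.085],[-0.01,0,0,0,0.085],[-0.015,0,0,0,0.085],[-0.015,0,0,0,0.085]]}, "only": "pos|force|clock"}}

```text
clock: 8.8
tcp_pos: [0.4435, 0.2013, 0.0443]
force: [2.0, -10.1, -1.4]
grasp_force: 5.5
```

To row units: 0.045 m is 0.225, 0.038 m is 0.19.

Emit:
{"op": "step_hand", "data": {"offsets": {"deltas":[[0.04,0,0,0,0.085],[0.09,0,0,0,0.085],[0.14,0,0,0,0.085],[0.19,0,0,0,0.085],[0.225,0,0,0,0.085]]}, "only": "pos|force|clock"}}

```text
clock: 9.22
tcp_pos: [0.441, 0.1575, 0.0445]
force: [-1.3, -2.7, -0.7]
grasp_force: 1.4
```

Create m.py:
```python
from h import *
import sys
go([.439,.1045,.046])
for n in('wrist','top','scene'):
    s=sense(); c=capture(n); f=(lambda xy,z:wray(s,c,xy,z)) if n=='wrist' else (lambda xy,z:ray(c,xy,z))
    P={}
    for k,z in(('mark',0),('pointer',.019)):
        for q in tip_of(c,k)[:1]: P[k]=f(q['xy'],z); print(n,k,round(q['p'],2),np.round(q['xy'],1),P[k].round(4))
    if len(P)==2: print('  net diff along HX',round((P['pointer']-P['mark'])@HX,4))
    m=red(c,0,5); 
    l,_,st,ce=0,0,0,0
    k,l,st,ce=cv2.connectedComponentsWithStats(m.astype(np.uint8))
    for i in range(1,k):
        p=f(ce[i],.02)
        if st[i,4]>5 and abs(p[1]-.146)<.03 and abs(p[0]-.383)<.03: print('  red',st[i],p.round(4),round((P['pointer']-p)@HX,4) if 'pointer' in P else '')
    m=red(c,22,35,120); k,l,st,ce=cv2.connectedComponentsWithStats(m.astype(np.uint8))
    for i in range(1,k):
        p=f(ce[i],.019)
        if st[i,4]>3 and abs(p[0]-.39)<.03: print('  yellow',st[i],p.round(4))
    if len(sys.argv)>1:
        cv2.imwrite('pics/%s_%s.png'%(sys.argv[1],n),c['image'][:,:,::-1])
```

```bash
python3 m.py e
```

Run:
```python
import cv2,numpy as np
w=cv2.imread('pics/e_wrist.png')[150:270,280:400];s=cv2.imread('pics/e_scene.png')[190:290,180:280]
cv2.imwrite('pics/e.png',np.hstack([cv2.resize(x,(400,400),interpolation=cv2.INTER_CUBIC) for x in(w,s)]))
```

```text
t 9.22 pos [0.441  0.1575 0.0445] shift [ 0.053  -0.0004 -0.0015] turn 0.0054 HX,HY in tool [ 1.     0.005 -0.   ] [ 0.005 -1.     0.   ] F [-1.3 -2.7 -0.7]
wrist mark 0.83 [338.5 189.6] [0.3823 0.1466 0.    ]
wrist pointer 0.83 [337.7 213. ] [0.3878 0.1559 0.019 ]
  net diff along HX -0.0095
  red [326 186  35   9 285] [0.3858 0.1409 0.02  ] -0.0151
  red [325 197  40   8 253] [0.3846 0.1471 0.02  ] -0.0089
  yellow [321 209  16  12 111] [0.3948 0.1565 0.019 ]
top pointer 0.6 [214.2 156.1] [0.5458 0.3355 0.019 ]
scene mark 0.59 [222.8 252.6] [0.382  0.1537 0.    ]
scene pointer 0.82 [224.6 243.3] [0.3878 0.1552 0.019 ]
  net diff along HX -0.0017
  red [219 245  12  10  81] [0.3783 0.1374 0.02  ] -0.0182
  yellow [226 239  13   5  37] [0.4035 0.1536 0.019 ]
```

View pics/e.png

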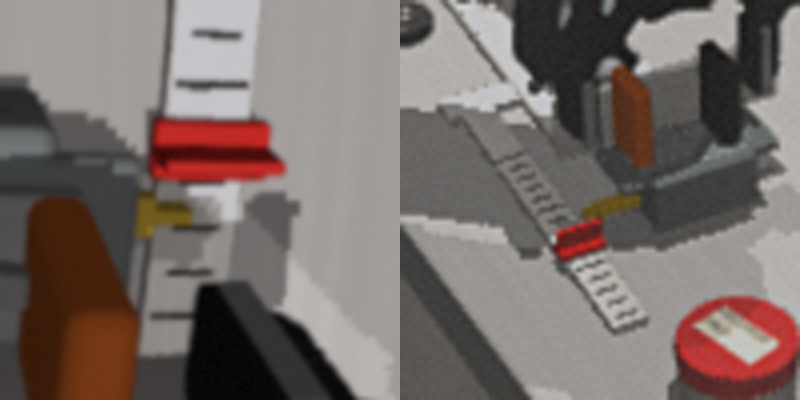

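To row units: 0.009 m is 0.045, 0.006 m is 0.03.

Emit:
{"op": "step_hand", "data": {"offsets": {"deltas":[[0.015,0,0,0,0.085],[0.03,0,0,0,0.085],[0.045,0,0,0,0.085],[0.045,0,0,0,0.085],[0.045,0,0,0,0.085]]}, "only": "pos|force|clock"}}

```text
clock: 10.08
tcp_pos: [0.4407, 0.1487, 0.0445]
force: [-2.3, -4.9, -0.3]
grasp_force: 2.4
```

```bash
python3 m.py f
```

Run:
```python
import cv2,numpy as np
w=cv2.imread('pics/f_wrist.png')[160:240,300:380];s=cv2.imread('pics/f_scene.png')[220:280,200:260]
cv2.imwrite('pics/f.png',np.hstack([cv2.resize(x,(400,400),interpolation=cv2.INTER_CUBIC) for x in(w,s)]))
```

```text
t 10.08 pos [0.4407 0.1487 0.0445] shift [ 0.0443 -0.0003 -0.0015] turn 0.005 HX,HY in tool [1.    0.005 0.001] [ 0.005 -1.    -0.   ] F [-2.3 -4.9 -0.3]
wrist mark 0.93 [342.2 203.5] [0.3789 0.148  0.    ]
wrist pointer 0.75 [337.  213.1] [0.388  0.1471 0.019 ]
  net diff along HX 0.0004
  red [325 199  34   9 290] [0.3853 0.1402 0.02  ] -0.0071
  red [337 210  27   7 142] [0.3799 0.1471 0.02  ] -0.0004
  yellow [321 209  16  12  89] [0.3948 0.1477 0.019 ]
scene mark 0.65 [221.7 251.7] [0.3814 0.1573 0.    ]
scene pointer 0.76 [228.  245.5] [0.3901 0.1456 0.019 ]
  net diff along HX 0.0113
  red [219 246  12   9  79] [0.3776 0.1369 0.02  ] -0.0093
  yellow [230 241  12   6  41] [0.4058 0.1445 0.019 ]
```

View pics/f.png

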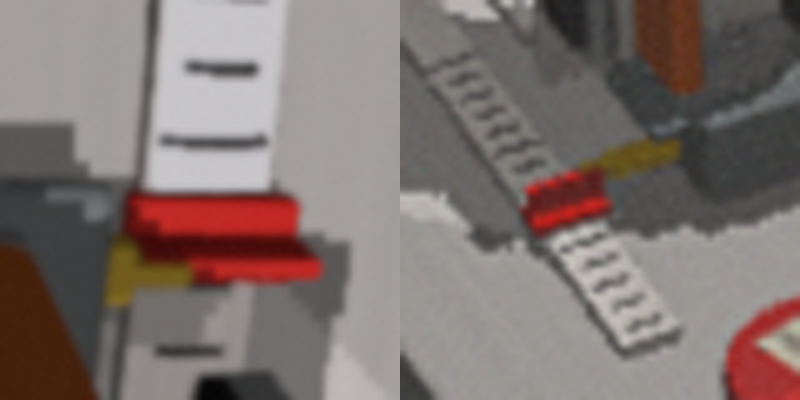

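To row units: -0.0065 m is -0.0325, -0.003 m is -0.015.

Emit:
{"op": "step_hand", "data": {"offsets": {"deltas":[[0,-0.015,0,0,0.085],[0,-0.0325,0,0,0.085],[0,-0.0325,0,0,0.075],[0,-0.0325,0,0,0.07]]}, "force": 25, "only": "pos|force|gap"}}

```text
tcp_pos: [0.4484, 0.1489, 0.0456]
force: [-1.4, -4.7, 3.8]
finger_gap: 0.0702
grasp_force: 4.2
```

Run:
```python
from h import *
c,P=report(ALL); print((P['pointer']-P['mark'])@HX)
```

```text
mark 0.68 [349.9 198.8] [0.3809 0.1454 0.    ] along/across from tcp [ 0.0069 -0.0672]
shoulder 0.6 [257.9 272.3] [0.4464 0.1613 0.06  ] along/across from tcp [-0.0123 -0.0026]
pointer 0.73 [345.8 211.9] [0.3896 0.1472 0.019 ] along/across from tcp [ 0.0046 -0.0586]
post_face 0.85 [208.4 250.2] [0.4692 0.1449 0.065 ] along/across from tcp [0.0029 0.021 ]
tab_face 0.77 [325.8 252.3] [0.4132 0.149  0.065 ] along/across from tcp [ 0.0016 -0.0351]
-0.0023272655953625794
```

To row units: 0.002 m is 0.01.

Emit:
{"op": "step_hand", "data": {"offsets": {"deltas":[[0,0.01,0,0,0.062],[0,0.01,0,0,0.056],[0,0.01,0,0,0.05],[0,0.01,0,0,0.044],[0,0.01,0,0,0.04]]}, "force": 25, "only": "pos|force|gap"}}

```text
tcp_pos: [0.4466, 0.1496, 0.0452]
force: [7.3, -4.3, 0.9]
finger_gap: 0.0453
grasp_force: 29.7
```

Emit:
{"op": "step_hand", "data": {"offsets": {"deltas":[[0,0,0,0,0.04],[0,0,0,0,0.04],[0,0,0,0,0.04]]}, "only": "pos|force|gap"}}

```text
tcp_pos: [0.4466, 0.1496, 0.0452]
force: [6.3, -4.4, 2.0]
finger_gap: 0.0459
grasp_force: 29.5
```

```bash
python3 m.py g;  python3 - <<'E'
import cv2,numpy as np
w=cv2.imread('pics/g_wrist.png')[150:270,260:380];s=cv2.imread('pics/g_scene.png')[195:275,195:275]
cv2.imwrite('pics/g.png',np.hstack([cv2.resize(x,(400,400),interpolation=cv2.INTER_CUBIC) for x in(w,s)]))
E
```

```text
t 11.83 pos [0.4466 0.1496 0.0452] shift [ 0.0454  0.0056 -0.0009] turn 0.0058 HX,HY in tool [ 1.     0.006 -0.001] [ 0.006 -1.     0.004] F [ 6.3 -4.4  2. ]
wrist pointer 0.92 [341.5 211.4] [0.3909 0.1473 0.019 ]
  red [334 197  34   9 296] [0.3859 0.1403 0.02  ] -0.0072
  red [339 208  33   7 167] [0.3818 0.1469 0.02  ] -0.0008
  yellow [331 208  15  12  86] [0.3945 0.1486 0.019 ]
scene mark 0.5 [222.1 251.8] [0.382  0.1567 0.    ]
scene pointer 0.89 [226.4 244. ] [0.3897 0.1514 0.019 ]
  net diff along HX 0.0049
  red [219 245  12  10  79] [0.3775 0.137  0.02  ] -0.015
  yellow [230 241  12   5  37] [0.4061 0.1455 0.019 ]
```

View pics/g.png

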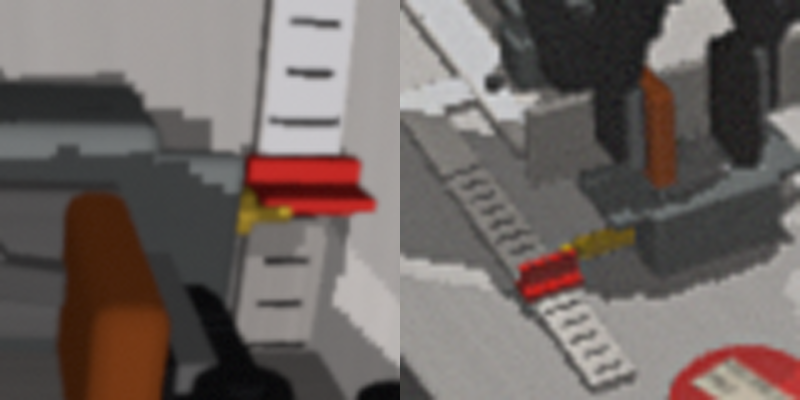

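To row units: 0.001 m is 0.005.

Emit:
{"op": "step_hand", "data": {"offsets": {"deltas":[[0.005,0,0,0,0.04],[0.005,0,0,0,0.04],[0.005,0,0,0,0.04]]}, "only": "pos|force|gap"}}

```text
tcp_pos: [0.4466, 0.1486, 0.0452]
force: [6.3, -3.9, 2.4]
finger_gap: 0.0453
grasp_force: 29.4
```

```bash
python3 -c "
from h import *
print(finish_job())"
```

```text
the job is handed in; nothing more can be done
None
```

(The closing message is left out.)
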